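Pack the edge bander's set-up kit and close its case

TASK

Pack the open blue set-up kit case: first swing the spanner round about its keeper post, without lifting it out of the case, until it lies in line along the front wall on its dark strip. Then lay the dark stop block flat in the middle of the cork patch, lengthwise with the patch, so that nothing stands above the rim, and close the lid fully without slamming it. Leave the pale block, the clamp and the tape roll where they are.

Things in the scene. Friction and masses are not known exactly. Their poses are not given: they have to be found in the camera images.
- kit_case: Flat blue hinged case fixed to the worktop, 142 x 202 mm outside, walls 6 mm. Origin: centre of its underside; +x to the hinge side (away from the robot), y along its length. Inside 130 (x) by 190 (y) mm; floor 5 mm and rim 35 mm above the origin (30 deep). Dark strip 26 x 176 mm along the front (-x) wall. A handle juts 13 mm out of the front wall at 18 mm height.
- bay (a point): Centre of the cork patch on the case floor, where the dark block goes; at (12, 20, 5) mm in the case frame. The patch is 76 mm along the case's x by 48 mm along its y, and thin (flat with the floor).
- lane (a point): Middle of the spanner's place in its lane, on the case floor at (-53, 0, 5) mm in the case frame.
- post (a point): Top centre of the fixed steel keeper post, 10 mm thick and 22 mm high on the case floor, at (-20, -74) mm in the case frame. One spanner end lies between it and the front wall and turns there.
- lid_hinge (a point): Middle of the lid's hinge line, on the case's far rim at (71, 0, 35) mm in the case frame; the hinge line runs along the case's y.
- lid (a joint): Lid angle, rad: 0 = closed flat on the rim, 1.57 = upright, 1.9 at most (leaning away from the robot). A friction hinge holds it at any angle; 1 to 4 N at the free edge moves it. The lid is a plain flat panel, 142 mm from hinge line to free edge, 202 mm long, 8 mm thick (35 to 43 mm high when closed).
- lid_edge (a point): Middle of the lid's free edge, on its outer (upper when closed) face.
- spanner: Silver open-ended spanner lying in the case, 161 mm along its y, jaws up to 24 mm wide, shank 9 mm wide, 9 mm thick, about 0.12 kg; origin at the middle of its underside. It starts slanted across the case, over the cork patch, with its -y end between the post and the front wall; it slides on the floor.
- pivot_end (a point): Middle of the spanner's jaw at the post end, (0, -68, 4.5) mm in the spanner frame.
- free_end (a point): Middle of the spanner's jaw at the free end, (0, 66, 4.5) mm in the spanner frame.
- dark_block: Dark red-brown hardwood stop block 34 (x) x 60 (y) x 24 (z) mm lying flat on the worktop to the left or right of the case; origin at the centre of its underside. In the case its 60 mm length goes along the case's x.
- pale_block: Pale beech block 30 x 85 x 30 mm on the other side of the case; to be left alone. Origin at the centre of its underside.
- clamp: Blue G-clamp lying flat, 73 x 133 x 16 mm, to be left alone; origin at the middle of its underside.
- roll: Roll of pale edging strip, 92 mm across, 22 mm high, lying flat, to be left alone; origin at the centre of its underside.

How it is judged:
By the outcome, as a careful person would: the job done as asked, in the order asked, and still so for the second after the job is handed in, with the robot touching nothing.
It also fails if it takes over 67 s, if anything falls off the work surface, if the arm or the gripper's body presses on something with over 40 N, if the wrist force passes 120 N, or if a joint passes its speed limit or range.

ROBOT

A 6-joint arm with a two-finger parallel gripper is mounted at the origin on a cart in front of the work surface, level with it; the furniture and walls round the work are solid. World frame = base frame: x ahead of the robot, y to its left, z up, the work surface at z = 0. Lengths are in m, angles in rad, forces in N, time in s.
With the tool pointing down it reaches from about 0.25 to 0.775 m from the base axis. Payload 4 kg.
Tool frame: the origin (TCP) lies on the centre line of the jaws, within the pads' length; the fingertips stand 25 mm ahead of it and the grasp point (between the pads) lies 6 mm ahead of it; z points along the fingers, y is the line along which they close (so a half turn about z gives the same grasp; the last joint's range is limited). The gripper opens to 94 mm and grips with 3 to 60 N. Pads are 16 mm wide; open, the fingers measure 119 mm over their backs; the gripper's body (75 mm by 177 mm) begins 78 mm behind the grasp point.
Start: joints at [1.136, 0.087, 1.371, -0, 1.684, -0.103], TCP at [0.179, 0.52, 0.231] pointing down, gripper open.
Joint ranges: [-3.1, 3.1], [-0.76, 2.03], [0.27, 2.55], [-1.08, 4.22], [0.17, 2.65], [-2.57, 2.57]. Speed limits (rad/s): [2.79, 2.79, 3.14, 3.14, 3.14, 3.14].

INTERFACE

Orientations are given as [roll, pitch, yaw] about the fixed x, y, z axes, in that order (R = Rz(yaw) Ry(pitch) Rx(roll)).
In Python, from bench import sensors, optics, ticket gives the robot as it stands.
- The arm moves only by the tool send_rows, never from a script. Its argument "rows" is a list of rows, each a list of 6 numbers: the shift along the world's x, y, z in mm, then the turn, a rotation vector about the world's x, y, z in rad. In form: [[x, y, z, wx, wy, wz], ...]. A call has 1 to 8 rows; each row shifts and turns the commanded pose from where the row before left it; what a row does not reach is not made up. A row lasts 1/12 s, in which the tool goes at most 41.7 mm and 7.16 degrees, less where a joint would pass 70% of its speed; a pose out of reach is approached as far as the arm can. A call is refused whole if a number of a shift passes 41.7 or a number of a turn 0.125, either way. A call with a gripper value outside its range is refused whole. "grip" is the finger opening in mm, from 0 to 94, set as the call begins (left out, the last holds). The fingers move at their own pace and stop on an object; the grip force is fixed at half the most. Time passes only in rows, so rows that do not move let the fingers close. It gives the time, the measured TCP pose, the force, the opening and the grip force at its end, in the units of the state.
- sensors.get_obs(): the state, without advancing time (a new reading comes with each control period).
- optics.snapshot(name): name is "scene" or "top" or "wrist"; returns the picture (420x560x3 uint8, red, green, blue); there is no depth.
- optics.camera_model(name): a dict with "vertical_fov" (degrees; the focal length in pixels is half the picture's height over the tangent of half this angle, whatever the lens; pixels are square), "cx", "cy" (the principal point, pixels), "k1" (the pictures are not rectified: a ray, as slopes to the right and down, at radius r is drawn at 1 + k1 r^2 times it, then the intrinsics apply), "R" (3x3) and "t" (3): a world point X has camera coordinates R X + t. Camera axes: x right, y down, z forward; pixel columns grow to the right and rows downward; lengths in m; the calibration is good to about 2 mm. A picture is of the moment at which its call begins: read the wrist's pose just before it. camera_model takes no time and is no camera call; for the wrist camera it gives the pose at the moment of the call.
- ticket.close_job(): hands the job in; it is judged then, once.
The state is a dict: "time": time; "joint_positions": joint angles; "qvel": joint speeds; "joint_torque": joint torques, N m; "tool_pos": TCP position; "ee_rot": TCP orientation; "wrist_force": force on the tool from outside, world axes, zero at the start; "wrist_torque": the same for the moment, N m; "width": finger opening in m; "finger_force": force on a finger pad.
Only numpy, scipy, OpenCV 4.12 (cv2) and the standard library are available. Lean on these libraries where they do the work, as an engineer would, in place of code of your own. Each camera call takes 0.05 s, during which the arm holds its last target. There are 200 camera calls.

## Working session

There is one attempt and no reset: what is moved stays moved. The work goes in short steps, Python scripts to look and compute and a tool call to move; the robot and the scene stay as the last step left them, time stands still between calls to the robot, and variables do not carry over. Pictures are saved under pics/ and viewed, at most 10 in all, crops included, and the job is handed in when it is done.

Besides the shell and the picture viewer there is one more tool, called after "Request:" as name(argument=value, ...) on one line, values as JSON. send_rows: Moves the arm, as the interface text tells. Its arguments: {"type":"object","properties":{"rows":{"type":"array"},"grip":{"type":"number"}},"required":["rows"]}

```bash
mkdir -p pics; ls; cat > h.py <<'E'
import numpy as np, cv2
from bench import sensors, optics, ticket
def K(m):
    f=210/np.tan(np.radians(m["vertical_fov"])/2); return f
def ray(m,u,v):
    f=K(m); x=(u-m["cx"])/f; y=(v-m["cy"])/f; rd=np.hypot(x,y); r=rd
    for _ in range(30): r=rd/(1+m["k1"]*r*r)
    s=r/rd if rd>0 else 1
    R=np.array(m["R"]);t=np.array(m["t"])
    return -R.T@t, R.T@np.array([x*s,y*s,1])
def onz(m,u,v,z):
    c,d=ray(m,u,v); return c+d*(z-c[2])/d[2]
def proj(m,X):
    p=np.array(m["R"])@np.array(X)+np.array(m["t"]); x,y=p[0]/p[2],p[1]/p[2]
    k=1+m["k1"]*(x*x+y*y); return np.array([K(m)*x*k+m["cx"],K(m)*y*k+m["cy"]])
def shot(n,name):
    m=optics.camera_model(n); im=optics.snapshot(n); cv2.imwrite(f"pics/{name}.png",im[:,:,::-1]); return m,im
E
python3 - <<'E'
from h import *
for n in("top","scene"):
    m,im=shot(n,n+"0"); print(n,m)
o=sensors.get_obs(); print(o)
E
```

```text
pics
top {'vertical_fov': 42.0076795076811, 'cx': 285.21453893551643, 'cy': 210.62591004407122, 'k1': -0.14973774417215552, 'R': array([[ 0.01787227, -0.99983776, -0.00224414],
       [-0.99720043, -0.01766205, -0.07265913],
       [ 0.0726077 ,  0.00353644, -0.99735431]]), 't': array([-0.06382725,  0.57502529,  1.54228041])}
scene {'vertical_fov': 44.77053926550301, 'cx': 283.2063984088141, 'cy': 211.00573127142988, 'k1': 0.02565162949670152, 'R': array([[ 0.79516096, -0.60617263,  0.0165463 ],
       [-0.43316429, -0.58688553, -0.68405707],
       [ 0.42436746,  0.53676821, -0.7292408 ]]), 't': array([-0.50223824,  0.26236698,  1.410325  ])}
{'time': 0.1, 'joint_positions': array([ 1.13588474e+00,  8.78615172e-02,  1.37207029e+00,  4.40582632e-05,
        1.68357758e+00, -1.03090985e-01]), 'qvel': array([-0.0010426 , -0.00199372, -0.00220401,  0.00054784,  0.00015943,
        0.00060739]), 'joint_torque': array([ 1.79206072e-03, -3.41250122e+01, -3.03303301e+01,  7.19632977e-02,
        3.03602626e-02, -8.56782344e-05]), 'tool_pos': array([0.17897534, 0.51961215, 0.22944852]), 'ee_rot': array([-3.13969060e+00, -2.40803886e-04,  2.80977674e+00]), 'wrist_force': array([ 0.00429726,  0.31694217, -0.27387981]), 'wrist_torque': array([-0.01808694, -0.02525125,  0.00992785]), 'finger_force': 0.0, 'width': 0.09392164510246191}
```

View pics/top0.png

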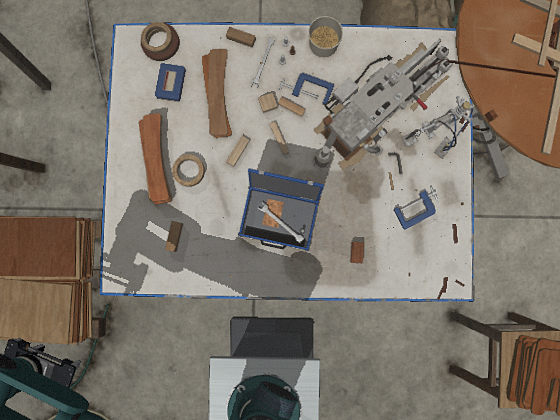

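View pics/scene0.png

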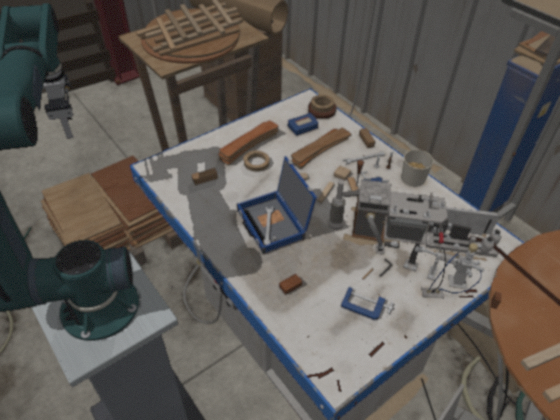

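```bash
python3 - <<'E'
from h import *
a=cv2.imread("pics/top0.png")[155:275,150:390]
cv2.imwrite("pics/c1.png",cv2.resize(a,None,fx=3.3,fy=3.3,interpolation=cv2.INTER_CUBIC))
m=optics.camera_model("top")
im=cv2.imread("pics/top0.png"); hsv=cv2.cvtColor(im,cv2.COLOR_BGR2HSV)
mk=cv2.inRange(hsv,(105,120,40),(125,255,255)); mk[:,:232]=0;mk[:,330:]=0;mk[:160]=0;mk[256:]=0
mk=cv2.morphologyEx(mk,cv2.MORPH_CLOSE,np.ones((5,5)))
c=max(cv2.findContours(mk,0,2)[0],key=cv2.contourArea); print("case",cv2.boxPoints(cv2.minAreaRect(c)))
mk=cv2.inRange(hsv,(0,90,40),(14,255,200)); mk[:,:335]=0;mk[:,380:]=0;mk[:225]=0;mk[275:]=0
c=max(cv2.findContours(mk,0,2)[0],key=cv2.contourArea); b=cv2.boxPoints(cv2.minAreaRect(c)); print("blk",b,[onz(m,*p,.024)[:2].round(4) for p in b])
E
```

```text
case [[234.345   234.07352]
 [248.39102 168.16528]
 [323.19052 184.10617]
 [309.1445  250.0144 ]]
blk [[351. 242.]
 [363. 242.]
 [363. 262.]
 [351. 262.]] [array([ 0.4896, -0.2425]), array([ 0.4901, -0.2768]), array([ 0.4333, -0.2774]), array([ 0.4328, -0.2431])]
```

View pics/c1.png

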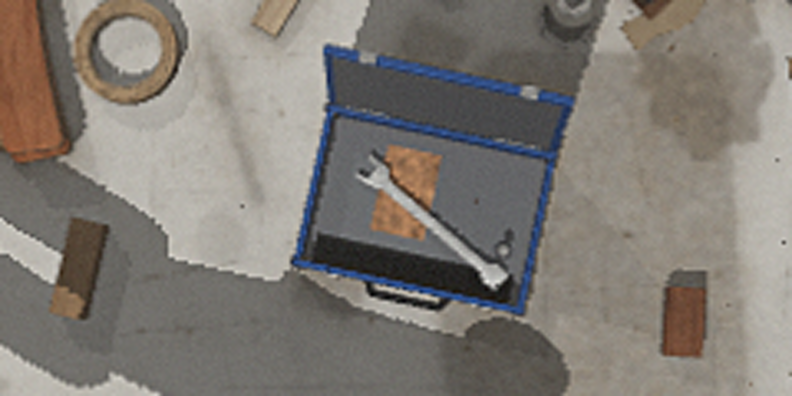

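```bash
python3 - <<'E'
from h import *
m=optics.camera_model("top")
f=lambda p,z:onz(m,150+(p[0]+.5)/3.3-.5,155+(p[1]+.5)/3.3-.5,z)[:2]
FL,FR,BR,BL=[f(p,.035) for p in [(294,265),(523,312),(555,155),(332,108)]]
print(np.round([FL,FR,BR,BL],4),np.linalg.norm(FL-FR),np.linalg.norm(FL-BL),np.linalg.norm(FR-BR))
c=(FL+FR+BR+BL)/4; d=(FL-FR)+(BL-BR); e=(BL-FL)+(BR-FR)
print("c",c,"yaw",np.degrees(np.arctan2(-d[0],d[1])),np.degrees(np.arctan2(e[1],e[0])))
print("post",f((503,250),.027),"free",f((372,170),.0095),"piv",f((493,275),.0095))
w=optics.camera_model("wrist"); o=sensors.get_obs()
print(w, -np.array(w["R"]).T@np.array(w["t"])-o["tool_pos"])
E
```

```text
[[ 0.5038  0.0765]
 [ 0.4671 -0.1202]
 [ 0.6023 -0.1457]
 [ 0.6395  0.0469]] 0.20009020644372305 0.13896995839104334 0.13752087266755222
c [ 0.55318415 -0.0356185 ] yaw -10.744998787955442 -11.48200475661869
post [ 0.52014863 -0.10249156] free [0.58861151 0.01247249] piv [ 0.49889995 -0.0946336 ]
{'vertical_fov': 67.01083222613687, 'cx': 281.1491517546833, 'cy': 206.7009345043076, 'k1': -0.045134352291167634, 'R': array([[ 0.32597223,  0.94537816, -0.00149819],
       [ 0.90703063, -0.31230219,  0.28242304],
       [ 0.26652869, -0.09342097, -0.95928879]]), 't': array([-0.54959395, -0.02890275,  0.39130245])} [-0.07790063  0.02749144  0.15326295]
```

Request:
send_rows(rows=[[20,-33,4,0,0,0.02],[20,-33,4,0,0,0.02],[20,-33,4,0,0,0.02],[20,-33,4,0,0,0.02],[20,-33,4,0,0,0.02],[20,-33,0,0,0,0.02],[20,-33,0,0,0,0.02],[20,-33,0,0,0,0]], grip=0)

```text
time: 0.77
tool_pos: [0.3395, 0.2542, 0.2502]
ee_rot: [-3.142, -0.0, 2.951]
wrist_force: [0.5, -0.0, -0.2]
width: 0.0441
finger_force: 0.0
```

Request:
send_rows(rows=[[20,-33,0,0,0,0],[20,-33,0,0,0,0],[20,-33,0,0,0,0],[20,-33,0,0,0,0],[20,-33,0,0,0,0],[20,-33,0,0,0,0],[20,-33,0,0,0,0],[20,-33,0,0,0,0]])

```text
time: 1.43
tool_pos: [0.4995, -0.0099, 0.25]
ee_rot: [3.141, -0.001, 2.949]
wrist_force: [0.8, 0.5, -0.5]
width: 0.0006
finger_force: 0.0
```

Request:
send_rows(rows=[[0,-20,0,0,0,0],[0,0,0,0,0,0]])

```text
time: 1.6
tool_pos: [0.4995, -0.0317, 0.2491]
ee_rot: [-3.14, -0.002, 2.944]
wrist_force: [-0.7, 0.1, 0.1]
width: 0.0005
finger_force: 0.0
```

```bash
python3 - <<'E'
from h import *
m,im=shot("wrist","w1"); print(sensors.get_obs())
mt=optics.camera_model("top")
# lid angle from top corners
th=np.radians(-11); R=np.array([[np.cos(th),-np.sin(th)],[np.sin(th),np.cos(th)]]); c0=np.array([.5535,-.0355])
for p,y in(((325,45),.101),((573,100),-.101)):
    u,v=150+(p[0]+.5)/3.3-.5,155+(p[1]+.5)/3.3-.5
    best=[]
    for a in np.linspace(.8,1.9,111):
        x=.071+.142*np.cos(np.pi-a); z=.035+.142*np.sin(a)
        X=np.append(c0+R@[x,y],z); best.append((np.linalg.norm(proj(mt,X)-[u,v]),a))
    print(min(best))
E
```

```text
{'time': 1.65, 'joint_positions': array([-1.72896659e-01, -2.59770272e-02,  1.44966842e+00,  2.30755436e-04,
        1.72016185e+00, -1.54804774e+00]), 'qvel': array([ 0.05138558, -0.02392709,  0.01147875,  0.02015379,  0.00635879,
        0.01212304]), 'joint_torque': array([-1.16717532e+00, -2.86172909e+01, -3.04538941e+01, -2.24050842e-01,
        9.57456941e-03, -9.70224850e-02]), 'tool_pos': array([ 0.49910713, -0.02963216,  0.24946012]), 'ee_rot': array([ 3.14141587e+00, -2.26519167e-03,  2.94598169e+00]), 'wrist_force': array([ 0.00875087, -0.09687477, -0.0277185 ]), 'wrist_torque': array([ 0.00192041,  0.00060534, -0.02599792]), 'finger_force': 0.0, 'width': 0.0003800292031471581}
(np.float64(0.24938593988273128), np.float64(1.7999999999999998))
(np.float64(0.9193286756106439), np.float64(1.7799999999999998))
```

View pics/w1.png

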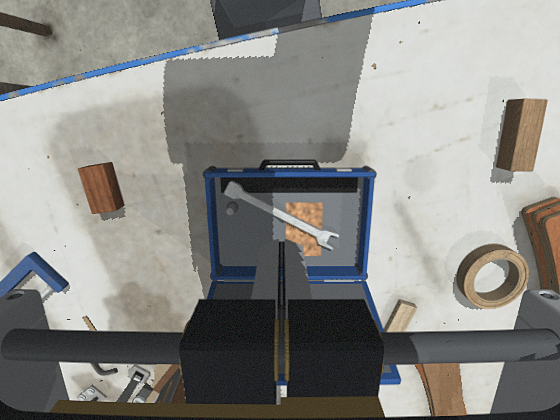

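```bash
cat > meas.py <<'E'
from h import *
im=cv2.imread("pics/w1.png"); m=optics.camera_model("wrist")
hsv=cv2.cvtColor(im,cv2.COLOR_BGR2HSV)
def big(lo,hi,box):
    mk=cv2.inRange(hsv,lo,hi); k=np.zeros_like(mk); x0,y0,x1,y1=box; k[y0:y1,x0:x1]=mk[y0:y1,x0:x1]
    return max(cv2.findContours(k,0,2)[0],key=cv2.contourArea)
case=big((100,110,40),(130,255,255),(195,164,385,275))
print("case approx",cv2.approxPolyDP(cv2.convexHull(case),4,True)[:,0].tolist())
sp=big((0,0,125),(180,60,255),(218,175,350,258))
cv2.drawContours(im,[sp],-1,(0,255,0),1)
r=cv2.minAreaRect(sp); b=cv2.boxPoints(r); print("sp",np.array([onz(m,*p,.0095)[:2] for p in b]).round(4).tolist(), b.round().tolist())
ck=big((5,90,80),(20,255,255),(280,195,330,260)); b=cv2.boxPoints(cv2.minAreaRect(ck)); print("cork",b.round().tolist(),np.array([onz(m,*p,.005)[:2] for p in b]).round(4).tolist())
bl=big((0,90,30),(15,255,255),(70,150,135,230)); print("blk",[(p,onz(m,*p,.024)[:2].round(4).tolist(),onz(m,*p,0)[:2].round(4).tolist()) for p in cv2.approxPolyDP(cv2.convexHull(bl),3,True)[:,0].tolist()])
print("post",onz(m,231,208,.027))
cv2.drawContours(im,[case,ck,bl],-1,(0,0,255),1)
cv2.imwrite("pics/w1c.png",cv2.resize(im[140:300,60:400],None,fx=2.3,fy=2.3,interpolation=cv2.INTER_NEAREST))
E
python3 meas.py
```

```text
case approx [[374, 172], [366, 274], [211, 273], [205, 172]]
sp [[0.5111, -0.0434], [0.5303, 0.0532], [0.6191, 0.0412], [0.5986, -0.0615]] [[272.0, 193.0], [349.0, 193.0], [349.0, 257.0], [272.0, 257.0]]
cork [[286.0, 203.0], [322.0, 203.0], [322.0, 227.0], [286.0, 227.0]] [[0.5289, -0.0285], [0.538, 0.0175], [0.5708, 0.0122], [0.5615, -0.0348]]
blk [([111, 162], [0.4316, -0.2258], [0.4325, -0.2393]), ([123, 205], [0.4862, -0.2291], [0.4905, -0.2428]), ([92, 213], [0.4884, -0.2723], [0.4929, -0.2887]), ([78, 169], [0.4314, -0.2695], [0.4322, -0.2857])]
post [ 0.51581267 -0.09565688  0.027     ]
```

View pics/w1c.png

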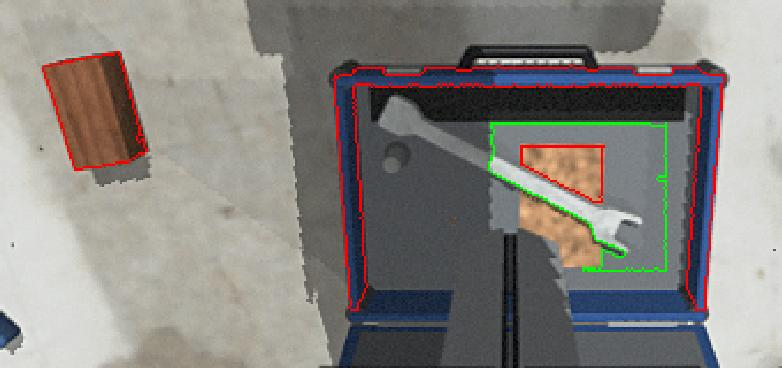

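```bash
python3 - <<'E'
from h import *
m=optics.camera_model("wrist"); o=sensors.get_obs(); print(o["tool_pos"],o["ee_rot"])
f=lambda p,z:onz(m,60+(p[0]+.5)/2.3-.5,140+(p[1]+.5)/2.3-.5,z)[:2]
C=np.array([f(p,.035) for p in[(334,68),(722,68),(708,316),(345,317)]]) # FR FL BL BR
L=np.array([[-.071,-.101],[-.071,.101],[.071,.101],[.071,-.101]])
def fit(L,W):
    l0,w0=L.mean(0),W.mean(0); H=(L-l0).T@(W-w0); U,S,V=np.linalg.svd(H); R=V.T@U.T; return R,w0-R@l0
R,c=fit(L,C); print("case",c,np.degrees(np.arctan2(R[1,0],R[0,0])),"res mm",np.round((C-(L@R.T+c))*1e3,1).tolist())
g=lambda n,p,z:print(n,f(p,z).round(4),"case mm",(R.T@(f(p,z)-c)*1e3).round(1))
g("post",(396,153),.027);g("piv",(397,113),.0095);g("free",(620,228),.0095)
for p in[(521,146),(603,146),(603,268)]: g("cork",p,.005)
E
```

```text
[ 0.49910713 -0.02963216  0.24946012] [ 3.14141587e+00 -2.26519167e-03  2.94598169e+00]
case [ 0.55032642 -0.02936425] -11.151410150821562 res mm [[0.6, 2.0], [0.0, -2.1], [-0.1, 1.6], [-0.5, -1.5]]
post [ 0.5138 -0.094 ] case mm [-23.3 -70.5]
piv [ 0.496  -0.0918] case mm [-41.3 -71.8]
free [0.5876 0.0188] case mm [27.2 54.5]
cork [ 0.5292 -0.0283] case mm [-20.9  -3. ]
cork [0.5382 0.0173] case mm [-20.9  43.5]
cork [0.6129 0.0054] case mm [54.7 46.2]
```

```bash
sed -i 's#^im=cv2.*#m,im=shot("wrist","w2"); im=im[:,:,::-1].copy()#' meas.py; python3 - <<'E'
exec(open("meas.py").read())
print(sensors.get_obs()["tool_pos"])
a=cv2.imread("pics/w1.png",0)[140:300,60:400].astype(np.float32); b=cv2.imread("pics/w2.png",0)[140:300,60:400].astype(np.float32)
print(cv2.phaseCorrelate(a,b))
c=optics.camera_model("wrist"); print(np.abs(c["R"]-m["R"]).max(), c["t"]-m["t"])
mt=optics.camera_model("top")
# triangulate case corners & block corners between top and wrist
tc=[(523,312),(294,265),(332,108),(555,155)]; wc=[(334,68),(722,68),(708,316),(345,317)]
for p,q in zip(tc,wc):
    c1,d1=ray(mt,150+(p[0]+.5)/3.3-.5,155+(p[1]+.5)/3.3-.5); c2,d2=ray(m,60+(q[0]+.5)/2.3-.5,140+(q[1]+.5)/2.3-.5)
    s=np.linalg.lstsq(np.stack([d1,-d2],1),c2-c1,rcond=None)[0]; A=c1+s[0]*d1;B=c2+s[1]*d2
    print((A*1e3).round(1),(B*1e3).round(1))
E
```

```text
case approx [[372, 173], [364, 274], [209, 273], [203, 173]]
sp [[0.5114, -0.0486], [0.5316, 0.053], [0.6191, 0.0412], [0.5975, -0.0668]] [[268.0, 194.0], [349.0, 194.0], [349.0, 257.0], [268.0, 257.0]]
cork [[284.0, 203.0], [319.0, 203.0], [319.0, 228.0], [284.0, 228.0]] [[0.5284, -0.0311], [0.5372, 0.0137], [0.5714, 0.0081], [0.5623, -0.0377]]
blk [([109, 163], [0.4323, -0.2287], [0.4332, -0.2423]), ([121, 205], [0.4857, -0.2316], [0.49, -0.2455]), ([114, 210], [0.4902, -0.2427], [0.4948, -0.2572]), ([90, 213], [0.4879, -0.2749], [0.4923, -0.2915]), ([76, 169], [0.4309, -0.272], [0.4317, -0.2884])]
post [ 0.51581267 -0.09565688  0.027     ]
[ 0.49891514 -0.02829464  0.24983296]
((-1.7463006080565435, 0.5114264290102994), 0.9777383216222127)
0.0019728799546828157 [-4.10490771e-04  1.32218936e-04  6.34859399e-05]
[ 4.672e+02 -1.216e+02 -4.000e-01] [ 4.659e+02 -1.223e+02 -4.000e-01]
[503.7  76.4  36.5] [499.8  80.9  36.8]
[639.   46.6  39.5] [636.5  56.7  39.9]
[ 602.8 -146.    28.8] [ 603.  -145.9   28.8]
```

Request:
send_rows(rows=[[25,2,0,0,0,0],[36,2,0,0,0,0],[36,2,-8,0,0,0],[0,0,-40,0,0,0],[0,0,-40,0,0,0],[0,0,-40,0,0,0],[0,0,-36,0,0,0],[0,0,0,0,0,0]])

```text
time: 2.37
tool_pos: [0.5897, -0.0192, 0.077]
ee_rot: [-3.141, -0.018, 2.952]
wrist_force: [-1.3, -0.8, -1.4]
width: 0.0007
finger_force: 0.0
```

Request:
send_rows(rows=[[0,0,-25,0,0,0],[0,0,-18,0,0,0],[0,0,-8,0,0,0],[0,0,0,0,0,0]])

```text
time: 2.7
tool_pos: [0.5954, -0.0208, 0.0352]
ee_rot: [3.141, -0.002, 2.951]
wrist_force: [0.4, 0.4, -0.6]
width: 0.0004
finger_force: 0.0
```

Request:
send_rows(rows=[[-4,1,-2,0,0,0],[-10,2,0,0,0,0],[-10,2,0,0,0,0],[-10,2,0,0,0,0],[-10,2,0,0,0,0],[-10,2,0,0,0,0],[0,0,0,0,0,0]])

```text
time: 3.28
tool_pos: [0.5416, -0.0105, 0.0355]
ee_rot: [3.141, 0.002, 2.95]
wrist_force: [0.7, 0.2, 0.3]
width: 0.0002
finger_force: 0.0
```

```bash
python3 - <<'E'
from h import *
m,im=shot("wrist","w3"); a=im[60:300,150:450,::-1]
cv2.imwrite("pics/w3c.png",cv2.resize(a,None,fx=2.5,fy=2.5))
print(sensors.get_obs()["tool_pos"])
E
```

```text
[ 0.54231856 -0.01074591  0.03517184]
```

View pics/w3c.png

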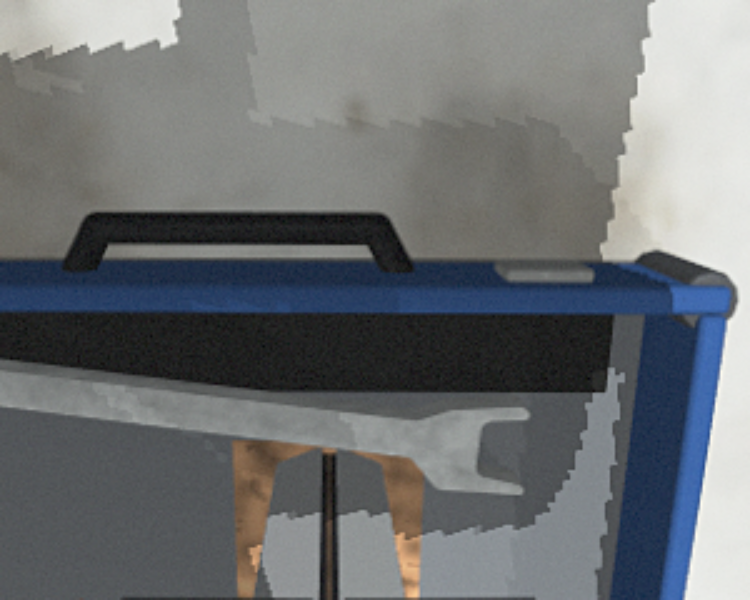

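The view shows the spanner swinging cleanly (free jaw near (480,450), still about 8° off the front wall). Pushing on.

Request:
send_rows(rows=[[-6,1,0,0,0,0],[-6,1,0,0,0,0],[-4,1,0,0,0,0],[-3,0.6,0,0,0,0],[0,0,0,0,0,0]])

```text
time: 3.75
tool_pos: [0.5225, -0.0072, 0.0334]
ee_rot: [3.142, -0.001, 2.95]
wrist_force: [0.1, 0.0, -0.5]
width: 0.0002
finger_force: 0.0
```

Request:
send_rows(rows=[[-3,0.6,0,0,0,0],[-3,0.6,0,0,0,0],[0,0,0,0,0,0]])

```text
time: 4.0
tool_pos: [0.5183, -0.0066, 0.034]
ee_rot: [-3.141, 0.004, 2.95]
wrist_force: [2.8, -1.3, -1.2]
width: 0.0003
finger_force: 2.0
```

Request:
send_rows(rows=[[-2,0.4,0,0,0,0],[-2,0.4,0,0,0,0],[0,0,0,0,0,0]])

```text
time: 4.25
tool_pos: [0.5178, -0.0065, 0.0356]
ee_rot: [3.142, 0.012, 2.95]
wrist_force: [9.2, -3.1, -0.9]
width: 0.0005
finger_force: 4.7
```

Request:
send_rows(rows=[[-2,0.4,0,0,0,0],[0,0,0,0,0,0]])

```text
time: 4.42
tool_pos: [0.5175, -0.0064, 0.0365]
ee_rot: [3.141, 0.016, 2.949]
wrist_force: [12.5, -3.9, -0.9]
width: 0.0007
finger_force: 5.9
```

Request:
send_rows(rows=[[8,-2,0,0,0,0],[8,-2,0,0,0,0],[0,0,30,0,0,0],[0,0,40,0,0,0],[0,-5,40,0,0,0],[-12,-5,38,0,0,0],[-12,-5,30,0,0,0],[-10,-5,20,0,0,0]], grip=60)

```text
time: 5.08
tool_pos: [0.4929, -0.029, 0.2348]
ee_rot: [3.141, 0.001, 2.95]
wrist_force: [0.7, 0.1, -0.2]
width: 0.0499
finger_force: 0.0
```

Request:
send_rows(rows=[[0,0,0,0,0,0],[0,0,0,0,0,0],[0,0,0,0,0,0],[0,0,0,0,0,0]])

```text
time: 5.42
tool_pos: [0.4923, -0.0286, 0.2286]
ee_rot: [3.141, -0.006, 2.95]
wrist_force: [0.1, -0.3, 0.5]
width: 0.06
finger_force: 0.0
```

```bash
python3 - <<'E'
from h import *
m,im=shot("wrist","w4"); a=im[120:320,180:420,::-1]
cv2.imwrite("pics/w4c.png",cv2.resize(a,None,fx=3,fy=3,interpolation=cv2.INTER_CUBIC))
np.savez("w4.npz",**{k:np.array(v) for k,v in m.items()})
o=sensors.get_obs();print(o["tool_pos"],o["ee_rot"])
hsv=cv2.cvtColor(im,cv2.COLOR_RGB2HSV)
mk=cv2.inRange(hsv,(0,90,30),(15,255,255)); mk[:,160:]=0; mk[260:]=0
bl=max(cv2.findContours(mk,0,2)[0],key=cv2.contourArea)
for p in cv2.approxPolyDP(cv2.convexHull(bl),3,True)[:,0]: print(p,onz(m,*p,.024)[:2].round(4),onz(m,*p,0)[:2].round(4))
E
```

```text
[ 0.49241775 -0.02857406  0.22871061] [ 3.14141869 -0.00540815  2.95019307]
[101 171] [ 0.4318 -0.2284] [ 0.4332 -0.2428]
[114 215] [ 0.4856 -0.231 ] [ 0.4906 -0.2456]
[ 82 224] [ 0.489  -0.2743] [ 0.4941 -0.2918]
[ 66 178] [ 0.4314 -0.2727] [ 0.4326 -0.2901]
```

View pics/w4c.png

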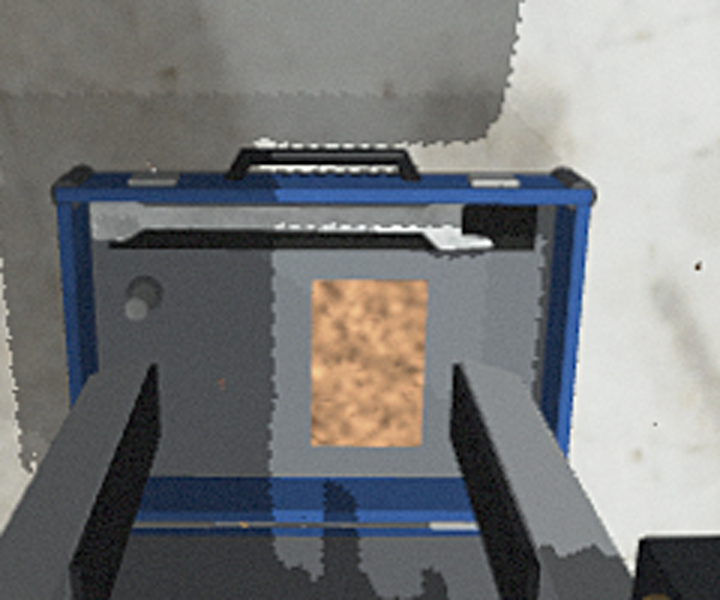

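The spanner lies against the front wall but about 10 mm towards -y (ends at crop x≈92 and 493; strip ends at 537). I'll nudge it along +y by its free-jaw shoulder.

Request:
send_rows(rows=[[10,7,0,0,0,0],[10,7,-25,0,0,0],[10,7,-35,0,0,0],[1,0,-35,0,0,0],[0,0,-35,0,0,0],[0,0,-25,0,0,0],[0,0,-10,0,0,0],[0,0,0,0,0,0]], grip=0)

```text
time: 6.13
tool_pos: [0.522, -0.0071, 0.0624]
ee_rot: [-3.141, -0.008, 2.95]
wrist_force: [0.0, -0.6, 0.5]
width: 0.0101
finger_force: 0.0
```

Request:
send_rows(rows=[[0,0,-15,0,0,0],[0,0,-10,0,0,0],[0,0,-5,0,0,0],[0,0,0,0,0,0],[0,0,0,0,0,0]])

```text
time: 6.55
tool_pos: [0.5247, -0.008, 0.0373]
ee_rot: [3.141, 0.001, 2.95]
wrist_force: [-0.2, -0.6, 1.0]
width: 0.0005
finger_force: 0.0
```

Request:
send_rows(rows=[[-2,0.4,-1,0,0,0],[-2,0.4,-1,0,0,0],[-1,0.2,0,0,0,0],[0,0,0,0,0,0]])

```text
time: 6.88
tool_pos: [0.519, -0.0069, 0.0349]
ee_rot: [3.141, 0.0, 2.95]
wrist_force: [0.8, -0.2, 1.5]
width: 0.0002
finger_force: 0.0
```

Request:
send_rows(rows=[[0.8,4,0,0,0,0],[0.8,4,0,0,0,0],[0.8,4,0,0,0,0],[0.4,2,0,0,0,0],[0,0,0,0,0,0]])

```text
time: 7.3
tool_pos: [0.5223, 0.0075, 0.0346]
ee_rot: [-3.142, 0.0, 2.951]
wrist_force: [0.4, -0.2, -0.3]
width: 0.0003
finger_force: 0.2
```

Request:
send_rows(rows=[[0.4,2,0,0,0,0],[0.4,2,0,0,0,0],[0.4,2,0,0,0,0],[0,0,0,0,0,0]])

```text
time: 7.63
tool_pos: [0.5233, 0.0133, 0.0346]
ee_rot: [3.141, 0.0, 2.95]
wrist_force: [-0.4, 0.0, 1.1]
width: -0.0001
finger_force: 0.4
```

Request:
send_rows(rows=[[0.2,1,0,0,0,0],[-0.2,-2,0,0,0,0],[5,-5,0,0,0,0],[0,0,40,0,0,0],[-9,-14,40,0,0,0],[-9,-10,40,0,0,0],[-9,-10,40,0,0,0],[-9,-3,35,0,0,0]], grip=60)

```text
time: 8.3
tool_pos: [0.4926, -0.0305, 0.2296]
ee_rot: [3.142, 0.002, 2.949]
wrist_force: [0.9, 0.3, 0.3]
width: 0.0506
finger_force: 0.0
```

Request:
send_rows(rows=[[0,0,0,0,0,0],[0,0,0,0,0,0],[0,0,0,0,0,0],[0,0,0,0,0,0]])

```text
time: 8.63
tool_pos: [0.492, -0.029, 0.2246]
ee_rot: [3.141, -0.004, 2.95]
wrist_force: [-0.4, 0.1, -0.4]
width: 0.0601
finger_force: 0.0
```

```bash
python3 - <<'E'
from h import *
m,im=shot("wrist","w5"); a=im[120:320,180:420,::-1]
cv2.imwrite("pics/w5c.png",cv2.resize(a,None,fx=3,fy=3,interpolation=cv2.INTER_CUBIC))
o=sensors.get_obs();print(o["tool_pos"],o["ee_rot"])
E
```

```text
[ 0.49195149 -0.02889938  0.2243785 ] [ 3.1413894  -0.00475805  2.95004816]
```

View pics/w5c.png

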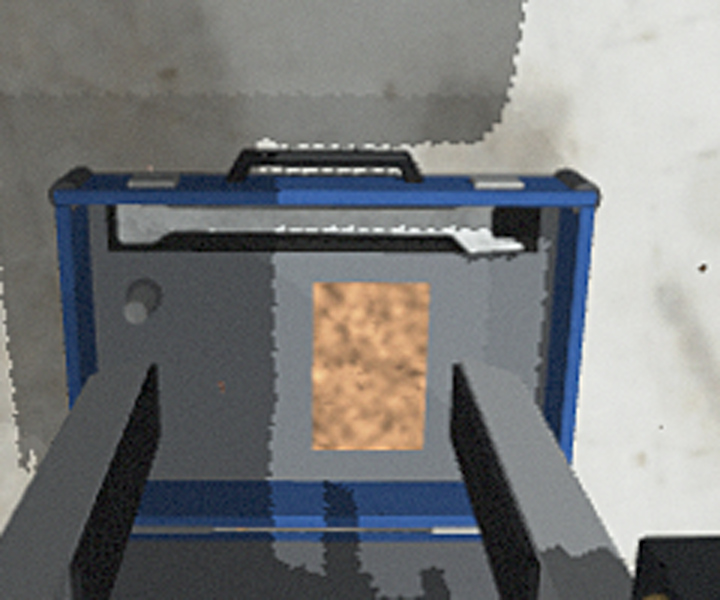

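Spanner is now centred on the strip (117–523 within 107–539) and flush to the front wall. Next, the dark block.

Request:
send_rows(rows=[[-9,-33,-1,0,0,0.03],[-9,-33,-1,0,0,0.03],[-9,-33,-1,0,0,0.03],[-9,-33,-2,0,0,0.03],[-9,-33,-2,0,0,0.037],[-9,-33,-2,0,0,0],[-9,-32,-2,0,0,0],[-9,0,-3,0,0,0]], grip=70)

```text
time: 9.35
tool_pos: [0.4194, -0.2633, 0.2103]
ee_rot: [3.142, -0.004, 3.102]
wrist_force: [-0.8, -1.5, 0.3]
width: 0.0701
finger_force: 0.0
```

Request:
send_rows(rows=[[0,0,0,0,0,0],[0,0,0,0,0,0],[0,0,0,0,0,0],[0,0,0,0,0,0],[0,0,0,0,0,0]])

```text
time: 9.77
tool_pos: [0.4214, -0.2581, 0.2131]
ee_rot: [3.141, 0.0, 3.109]
wrist_force: [-0.8, 0.5, 0.5]
width: 0.0703
finger_force: 0.0
```

```bash
python3 - <<'E'
from h import *
m,im=shot("wrist","w6"); o=sensors.get_obs();print(o["tool_pos"],o["ee_rot"])
cv2.imwrite("pics/w6c.png",cv2.resize(im[80:330,150:430,::-1],None,fx=2.4,fy=2.4,interpolation=cv2.INTER_CUBIC))
hsv=cv2.cvtColor(im,cv2.COLOR_RGB2HSV)
mk=cv2.inRange(hsv,(0,90,30),(15,255,255)); mk[330:]=0
bl=max(cv2.findContours(mk,0,2)[0],key=cv2.contourArea); print(cv2.boundingRect(bl))
for p in cv2.approxPolyDP(cv2.convexHull(bl),2.5,True)[:,0]: print(p,onz(m,*p,.024)[:2].round(4),onz(m,*p,0)[:2].round(4))
E
```

```text
[ 0.42133854 -0.25825525  0.21317419] [3.14157432e+00 4.88535121e-04 3.10873175e+00]
(267, 195, 29, 53)
[294 195] [ 0.4268 -0.2435] [ 0.4329 -0.2427]
[294 247] [ 0.4895 -0.2449] [ 0.5001 -0.2441]
[267 247] [ 0.4885 -0.2764] [ 0.4989 -0.2779]
[268 195] [ 0.4258 -0.2725] [ 0.4319 -0.2737]
```

View pics/w6c.png

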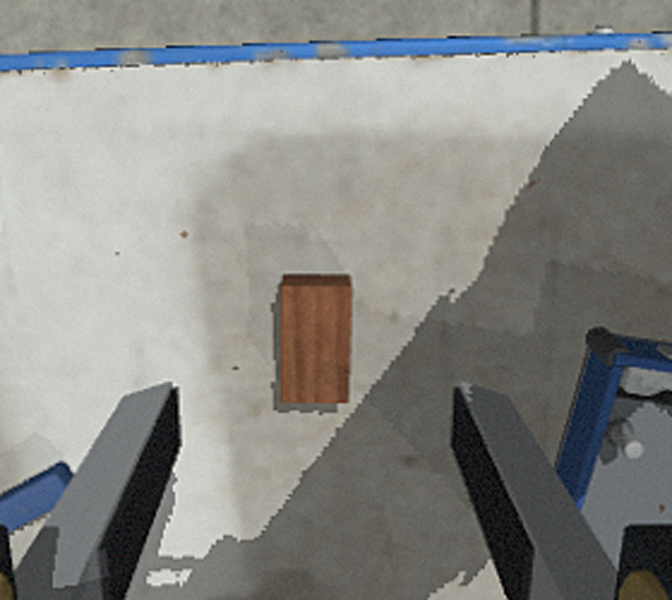

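Request:
send_rows(rows=[[20,-1,-15,0,0,0],[20,-0.5,-35,0,0,0],[0,0,-40,0,0,0],[0,0,-35,0,0,0],[0,0,-30,0,0,0],[0,0,-20,0,0,0],[0,0,-9,0,0,0],[0,0,0,0,0,0]], grip=65)

```text
time: 10.48
tool_pos: [0.4601, -0.2595, 0.0274]
ee_rot: [3.139, -0.003, 3.108]
wrist_force: [0.5, 0.2, 0.4]
width: 0.0654
finger_force: 0.0
```

Request:
send_rows(rows=[[0,0,0,0,0,0],[0,0,0,0,0,0],[0,0,0,0,0,0]])

```text
time: 10.73
tool_pos: [0.4619, -0.2613, 0.0306]
ee_rot: [-3.14, 0.003, 3.107]
wrist_force: [-1.0, 0.6, 0.3]
width: 0.0652
finger_force: 0.0
```

```bash
python3 - <<'E'
from h import *
o=sensors.get_obs();print(o["tool_pos"],o["ee_rot"],o["wrist_force"])
# cork/case from w5 at recorded pose: camera pose rigid to tool
m=optics.camera_model("wrist")
from scipy.spatial.transform import Rotation as Ro
Rt=Ro.from_euler("xyz",o["ee_rot"]).as_matrix(); Rc=np.array(m["R"]); t=np.array(m["t"])
Rtc=Rc@Rt; cam=Rt.T@(-Rc.T@t-o["tool_pos"])   # cam pos in tool
p5=np.array([.49195,-.0289,.22438]); R5=Ro.from_euler("xyz",[3.14139,-.004758,2.95005]).as_matrix()
m["R"]=Rtc@R5.T; m["t"]=-m["R"]@(p5+R5@cam)
f=lambda p,z:onz(m,180+(p[0]+.5)/3-.5,120+(p[1]+.5)/3-.5,z)[:2]
W=np.array([f(p,.005) for p in[(313,283),(430,283),(424,450),(313,450)]])
print("cork",W.round(4).tolist(),"centre",W.mean(0).round(4),np.linalg.norm(W[0]-W[1]),np.linalg.norm(W[1]-W[2]))
d=W[1]-W[0]; print("yaw",np.degrees(np.arctan2(-d[0],d[1])))
C=np.array([f(p,.035) for p in[(50,200),(600,200)]]); d=C[1]-C[0]; print("front",C.round(4).tolist(),np.linalg.norm(d),np.degrees(np.arctan2(-d[0],d[1])))
E
```

```text
[ 0.46186062 -0.26131052  0.03063585] [-3.13986709e+00  2.79313122e-03  3.10704231e+00] [-1.00641517  0.61025734  0.28729876]
cork [[0.5276, -0.0317], [0.5368, 0.0155], [0.6114, 0.0013], [0.6022, -0.046]] centre [ 0.5695 -0.0152] 0.04811244790151774 0.07600675935781166
yaw -11.013576820546007
front [[0.4682, -0.1196], [0.507, 0.0801]] 0.2034377804217681 -10.992852620622894
```

Request:
send_rows(rows=[[0,0,0,0,0,0],[0,0,0,0,0,0],[0,0,0,0,0,0],[0,0,0,0,0,0],[0,0,0,0,0,0]], grip=20)

```text
time: 11.15
tool_pos: [0.4607, -0.2607, 0.029]
ee_rot: [3.141, 0.0, 3.107]
wrist_force: [-0.1, 0.5, -0.9]
width: 0.035
finger_force: 0.1
```

Request:
send_rows(rows=[[0,0,10,0,0,0],[0,0,30,0,0,0],[0,0,40,0,0,0],[0,0,20,0,0,0],[0,0,0,0,0,0],[0,0,0,0,0,0]])

```text
time: 11.65
tool_pos: [0.4615, -0.2613, 0.1309]
ee_rot: [-3.14, 0.003, 3.107]
wrist_force: [-0.4, 0.2, -1.1]
width: 0.0337
finger_force: 30.0
```

Request:
send_rows(rows=[[15,35,0,0,0,-0.03],[15,35,0,0,0,-0.03],[15,35,0,0,0,-0.03],[15,35,0,0,0,-0.03],[15,35,0,0,0,-0.03],[15,35,0,0,0,-0.008],[15,30,0,0,0,0],[3,6,-5,0,0,0]])

```text
time: 12.32
tool_pos: [0.5693, -0.0098, 0.1221]
ee_rot: [3.139, -0.002, 2.954]
wrist_force: [-0.4, -0.1, -1.4]
width: 0.034
finger_force: 30.0
```

Request:
send_rows(rows=[[0,0,-10,0,0,0],[0,0,-20,0,0,0],[0,0,0,0,0,0],[0,0,0,0,0,0],[0,0,0,0,0,0]])

```text
time: 12.73
tool_pos: [0.568, -0.0159, 0.0933]
ee_rot: [-3.141, -0.002, 2.947]
wrist_force: [0.8, 0.4, 0.3]
width: 0.0337
finger_force: 30.0
```

```bash
python3 - <<'E'
from h import *
m,im=shot("wrist","w7"); o=sensors.get_obs();print(o["tool_pos"],o["ee_rot"])
cv2.imwrite("pics/w7c.png",cv2.resize(im[60:400,130:430,::-1],None,fx=1.7,fy=1.7,interpolation=cv2.INTER_CUBIC))
E
```

```text
[ 0.56861791 -0.01580115  0.09424308] [-3.14147796e+00  2.10927997e-04  2.94725473e+00]
```

View pics/w7c.png

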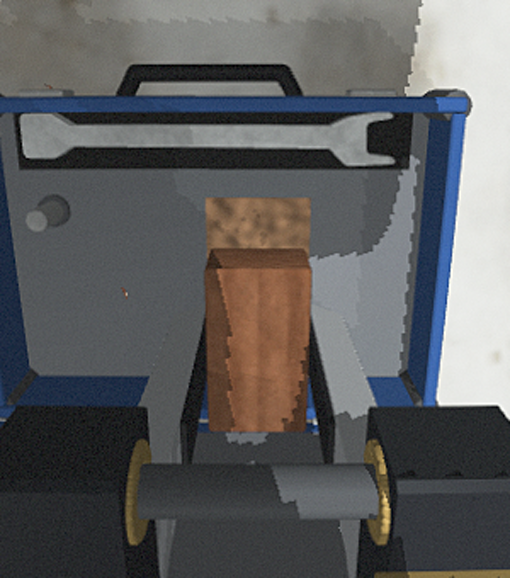

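The block hangs lined up over the cork, with its edges at crop x≈207–310 matching the patch at 206–309. The spanner is still seated in its lane. Lowering.

Request:
send_rows(rows=[[0.5,0.3,-18,0,0,0],[0.5,0.3,-18,0,0,0],[0,0,-12,0,0,0],[0,0,-6,0,0,0],[0,0,-3,0,0,0],[0,0,0,0,0,0],[0,0,0,0,0,0],[0,0,0,0,0,0]])

```text
time: 13.45
tool_pos: [0.5706, -0.0142, 0.0382]
ee_rot: [3.141, 0.002, 2.949]
wrist_force: [0.3, -0.2, -0.8]
width: 0.034
finger_force: 30.0
```

Request:
send_rows(rows=[[-1,-1,-1,0,0,0],[0,0,-1.5,0,0,0],[0,0,0,0,0,0],[0,0,0,0,0,0]])

```text
time: 13.78
tool_pos: [0.5687, -0.0151, 0.0345]
ee_rot: [3.141, -0.0, 2.949]
wrist_force: [-0.7, -0.7, -1.6]
width: 0.034
finger_force: 30.0
```

Request:
send_rows(rows=[[0,0,-1.5,0,0,0],[0,0,0,0,0,0],[0,0,0,0,0,0]])

```text
time: 14.03
tool_pos: [0.569, -0.0151, 0.0342]
ee_rot: [3.141, 0.001, 2.949]
wrist_force: [-1.8, 0.7, 5.6]
width: 0.0338
finger_force: 30.0
```

Contact (5.6 N). Release, lift, and check numerically.

Request:
send_rows(rows=[[0,0,0,0,0,0],[0,0,0,0,0,0],[0,0,0,0,0,0],[0,0,0,0,0,0]], grip=56)

```text
time: 14.37
tool_pos: [0.5686, -0.0151, 0.0325]
ee_rot: [3.142, -0.0, 2.949]
wrist_force: [0.2, 0.9, 0.4]
width: 0.0552
finger_force: 0.0
```

Request:
send_rows(rows=[[0,0,15,0,0,0],[0,0,35,0,0,0],[-10,0,40,0,0,0],[-20,-3,40,0,0,0],[-20,-5,40,0,0,0],[-27,-5,22,0,0,0],[0,0,0,0,0,0],[0,0,0,0,0,0]])

```text
time: 15.03
tool_pos: [0.495, -0.0278, 0.2213]
ee_rot: [3.141, 0.005, 2.948]
wrist_force: [0.0, 0.6, -0.7]
width: 0.0564
finger_force: 0.0
```

Request:
send_rows(rows=[[0,0,0,0,0,0],[0,0,0,0,0,0],[0,0,0,0,0,0]])

```text
time: 15.28
tool_pos: [0.4943, -0.0273, 0.2167]
ee_rot: [3.142, -0.004, 2.949]
wrist_force: [-0.2, -0.1, 0.6]
width: 0.056
finger_force: 0.0
```

```bash
python3 - <<'E'
from h import *
m,im=shot("wrist","w8"); o=sensors.get_obs();print(o["tool_pos"],o["ee_rot"])
hsv=cv2.cvtColor(im,cv2.COLOR_RGB2HSV)
mk=cv2.inRange(hsv,(0,90,25),(18,255,255)); mk[:150]=0; mk[300:]=0; mk[:,:240]=0; mk[:,345:]=0
b=max(cv2.findContours(mk,0,2)[0],key=cv2.contourArea); print("brown+cork",cv2.boundingRect(b))
# row profile (cols where brown) to see cork margins; mean colour
for r in range(200,285,4):
    c=np.where(mk[r])[0]
    if len(c): print(r,c.min(),c.max(),im[r,int(c.mean())])
r=np.where(mk.any(1))[0]
for y in(235,250):print(y,[tuple(im[y,x]) for x in range(276,330,3)])
s=cv2.inRange(hsv,(0,0,0),(180,255,35)); print("cork centre px",proj(m,[.5695,-.0152,.005]),"blk top ctr expected",proj(m,[.5695,-.0152,.029]))
for n,(a,bb) in {"nf":(-30,-17),"nl":(-30,17),"fl":(30,17),"ff":(30,-17)}.items():
    th=np.radians(-11);w=np.array([.5695,-.0152])+1e-3*np.array([np.cos(th)*a-np.sin(th)*bb,np.sin(th)*a+np.cos(th)*bb]); print(n,proj(m,[*w,.029]).round(1),proj(m,[*w,.005]).round(1))
E
```

```text
[ 0.49441466 -0.02726896  0.21695435] [ 3.14150158 -0.00404618  2.94912002]
brown+cork (283, 215, 39, 59)
216 283 321 [210 160 117]
220 283 321 [166 128  95]
224 283 321 [89 61 44]
228 283 321 [143  97  69]
232 283 320 [143  95  69]
236 283 320 [147 103  72]
240 283 320 [147  99  70]
244 283 320 [143 101  70]
248 283 320 [136  95  66]
252 283 320 [135  91  62]
256 283 320 [141  98  69]
260 283 319 [135  91  64]
264 283 319 [132  89  63]
268 283 319 [133  92  66]
272 289 316 [144  96  66]
235 [(np.uint8(121), np.uint8(129), np.uint8(132)), (np.uint8(125), np.uint8(131), np.uint8(133)), (np.uint8(153), np.uint8(138), np.uint8(128)), (np.uint8(210), np.uint8(160), np.uint8(119)), (np.uint8(110), np.uint8(89), np.uint8(66)), (np.uint8(158), np.uint8(108), np.uint8(78)), (np.uint8(148), np.uint8(104), np.uint8(75)), (np.uint8(135), np.uint8(91), np.uint8(63)), (np.uint8(147), np.uint8(97), np.uint8(71)), (np.uint8(159), np.uint8(110), np.uint8(80)), (np.uint8(141), np.uint8(94), np.uint8(68)), (np.uint8(155), np.uint8(109), np.uint8(77)), (np.uint8(146), np.uint8(98), np.uint8(70)), (np.u
[... 569 characters left out ...]
, np.uint8(77), np.uint8(53)), (np.uint8(131), np.uint8(88), np.uint8(63)), (np.uint8(134), np.uint8(92), np.uint8(66)), (np.uint8(121), np.uint8(78), np.uint8(53)), (np.uint8(138), np.uint8(95), np.uint8(67)), (np.uint8(131), np.uint8(87), np.uint8(59)), (np.uint8(123), np.uint8(82), np.uint8(53)), (np.uint8(153), np.uint8(116), np.uint8(87)), (np.uint8(138), np.uint8(138), np.uint8(136)), (np.uint8(136), np.uint8(141), np.uint8(143)), (np.uint8(84), np.uint8(90), np.uint8(94))]
cork centre px [301.87125491 243.38678462] blk top ctr expected [303.16592532 251.3711144 ]
nf [288.8 227.2] [288.3 220.5]
nl [318.5 227.2] [316.3 220.5]
fl [316.9 274.4] [314.8 265.3]
ff [288.5 274.4] [288.  265.3]
```

The block sits where predicted: near top edge about row 226, far edge about 273, against 227 and 274 expected. Now going behind the lid with the gripper closed.

Request:
send_rows(rows=[[10,0,25,0,0,0],[29,-2,18,0,0,0],[38,-2,0,0,0,0],[38,-2,0,0,0,0],[38,-2,0,0,0,0],[36,-2,0,0,0,0],[0,0,0,0,0,0],[0,0,0,0,0,0]], grip=0)

```text
time: 16.0
tool_pos: [0.6847, -0.0375, 0.2562]
ee_rot: [-3.141, -0.009, 2.949]
wrist_force: [-0.5, 0.1, 0.6]
width: 0.0063
finger_force: 0.0
```

```bash
python3 - <<'E'
from h import *
o=sensors.get_obs();print(o["tool_pos"],o["ee_rot"],o["width"])
m,im=shot("wrist","w9")
# where the lid's top edge should appear (case y -101..101), for the 1.79 rad estimate
th=np.radians(-11);R=np.array([[np.cos(th),-np.sin(th)],[np.sin(th),np.cos(th)]]);c=np.array([.5539,-.0325])
hsv=cv2.cvtColor(im,cv2.COLOR_RGB2HSV)
mk=cv2.inRange(hsv,(100,110,40),(130,255,255))
for y in(-.06,.06,.08):
  for a in(1.7,1.8,1.9):
    q=c+R@[.071-.142*np.cos(a),y]; p=proj(m,[*q,.035+.142*np.sin(a)]); print(y,a,p.round(0),end=" ")
  u=int(p[0]); print("blue rows",np.where(mk[:,np.clip(u,0,559)])[0].tolist()[:60])
E
```

```text
[ 0.68470682 -0.03750101  0.25619351] [-3.14118307 -0.00866767  2.94902577] 0.006274226368756485
-0.06 1.7 [174. 174.] -0.06 1.8 [177. 191.] -0.06 1.9 [180. 207.] blue rows [3, 4, 5, 6, 7, 8, 9, 10, 11, 18, 19, 20, 21, 22, 23, 24, 25, 26, 27, 28, 29, 30, 31, 32, 33, 34, 35, 36, 37, 38, 39, 40, 41, 42, 43, 44, 45, 46, 47, 48, 49, 50, 51, 52, 53, 54, 55, 56, 57, 58, 59, 60, 61, 62, 63, 64, 65, 66, 67, 68]
0.06 1.7 [334. 174.] 0.06 1.8 [333. 191.] 0.06 1.9 [331. 207.] blue rows [3, 4, 5, 6, 7, 8, 9, 10, 11, 12, 13, 14, 132, 133, 134, 135, 179, 180]
0.08 1.7 [361. 174.] 0.08 1.8 [359. 191.] 0.08 1.9 [356. 207.] blue rows [3, 4, 5, 6, 7, 11, 148, 149, 150, 151, 152, 153, 154, 180, 181, 182, 183, 184, 185, 186, 187, 188, 189, 190]
```

Request:
send_rows(rows=[[0,0,-35,0,0,0],[0,0,-32,0,0,0],[0,0,-17,0,0,0],[0,0,0,0,0,0],[0,0,0,0,0,0]])

```text
time: 16.47
tool_pos: [0.6822, -0.0373, 0.1788]
ee_rot: [3.142, -0.001, 2.949]
wrist_force: [-0.1, 0.2, 0.3]
width: 0.0003
finger_force: 0.0
```

Request:
send_rows(rows=[[-9.8,1.9,0,0,0,0],[-9.8,1.9,0,0,0,0],[-9.8,1.9,0,0,0,0],[-9.8,1.9,0,0,0,0],[0,0,0,0,0,0]])

```text
time: 16.88
tool_pos: [0.6448, -0.0298, 0.1837]
ee_rot: [3.141, 0.008, 2.949]
wrist_force: [0.7, 0.5, -0.1]
width: 0.0002
finger_force: 0.0
```

Request:
send_rows(rows=[[-10.8,2.1,-3,0,0,0],[-10.8,2.1,-3,0,0,0],[-11.6,2.3,-3,0,0,0],[-11.6,2.3,-3,0,0,0],[0,0,0,0,0,0]])

```text
time: 17.3
tool_pos: [0.5994, -0.0209, 0.169]
ee_rot: [3.141, 0.004, 2.949]
wrist_force: [0.1, -0.3, 1.0]
width: 0.0007
finger_force: 0.0
```

Request:
send_rows(rows=[[-10.8,2.1,-5,0,0,0],[-10.8,2.1,-5,0,0,0],[-9.8,1.9,-7,0,0,0],[-9.8,1.9,-7,0,0,0],[0,0,0,0,0,0]])

```text
time: 17.72
tool_pos: [0.5578, -0.0129, 0.1427]
ee_rot: [3.141, 0.0, 2.949]
wrist_force: [-0.2, -0.0, -0.6]
width: 0.0009
finger_force: 0.0
```

```bash
cat > lid.py <<'E'
from h import *
m,im=shot("scene","s_lid"); old=cv2.imread("pics/scene0.png")[:,:,::-1]
th=np.radians(-11);R=np.array([[np.cos(th),-np.sin(th)],[np.sin(th),np.cos(th)]]);c=np.array([.5539,-.0325])
d=np.abs(im.astype(int)-old).sum(2)
hsv=cv2.cvtColor(im,cv2.COLOR_RGB2HSV); mk=cv2.inRange(hsv,(100,110,30),(130,255,255))
for a in np.arange(0,1.9,.1):
    L=[c+R@[.071-.142*np.cos(a)+.004*np.sin(a),y] for y in np.linspace(-.098,-.03,18)]
    P=[proj(m,[*q,.035+.142*np.sin(a)+.004*np.cos(a)]) for q in L]
    print(round(a,1),np.round(P[0]),"blue frac",np.mean([mk[int(round(v)),int(round(u))]>0 for u,v in P]).round(2),"was",np.mean([cv2.inRange(cv2.cvtColor(old[int(round(v)):int(round(v))+1,int(round(u)):int(round(u))+1],cv2.COLOR_RGB2HSV),(100,110,30),(130,255,255))[0,0]>0 for u,v in P]).round(2))
E
python3 lid.py
```

```text
0.0 [262. 245.] blue frac 0.0 was 1.0
0.1 [263. 242.] blue frac 0.0 was 0.61
0.2 [263. 239.] blue frac 0.0 was 0.0
0.3 [265. 235.] blue frac 0.0 was 0.0
0.4 [266. 232.] blue frac 0.0 was 0.0
0.5 [268. 228.] blue frac 0.0 was 0.0
0.6 [271. 224.] blue frac 0.0 was 0.0
0.7 [273. 221.] blue frac 0.0 was 0.0
0.8 [277. 217.] blue frac 0.0 was 0.0
0.9 [280. 214.] blue frac 0.0 was 0.0
1.0 [284. 211.] blue frac 0.0 was 0.11
1.1 [288. 208.] blue frac 0.0 was 0.44
1.2 [292. 205.] blue frac 0.0 was 0.0
1.3 [296. 203.] blue frac 0.0 was 0.0
1.4 [301. 201.] blue frac 0.0 was 0.0
1.5 [305. 199.] blue frac 0.0 was 0.0
1.6 [309. 197.] blue frac 0.0 was 0.0
1.7 [314. 196.] blue frac 0.0 was 0.72
1.8 [318. 195.] blue frac 0.0 was 0.0
```

```bash
python3 - <<'E'
from h import *
m,im=shot("wrist","w10")
th=np.radians(-11);R=np.array([[np.cos(th),-np.sin(th)],[np.sin(th),np.cos(th)]]);c=np.array([.5539,-.0325])
hsv=cv2.cvtColor(im,cv2.COLOR_RGB2HSV); mk=cv2.inRange(hsv,(100,110,30),(130,255,255))
W=lambda x,y,z:proj(m,[*(c+R@[x/1e3,y/1e3]),z/1e3])
for x in(-68,-53,-45,-35,-20): print("x",x,[(W(x,y,5).round().astype(int).tolist(),im[tuple(W(x,y,5).round().astype(int)[::-1].clip(0,419))].tolist()) for y in(-60,-40,60,80)])
for col in(200,230,330,360):
    r=np.where(mk[:,col])[0]; print(col,"blue",r.min() if len(r) else None,r.max() if len(r) else None,len(r))
for a in(.6,.7,.8,.9,1.0): print(a,W(71-142*np.cos(a)+8*np.sin(a),-60,35+142*np.sin(a)+8*np.cos(a)).round())
E
```

```text
x -68 [([192, 130], [42, 65, 100]), ([214, 130], [43, 67, 103]), ([325, 129], [34, 56, 90]), ([347, 130], [38, 63, 102])]
x -53 [([193, 147], [136, 139, 138]), ([215, 147], [124, 127, 127]), ([325, 146], [147, 153, 153]), ([347, 146], [29, 19, 25])]
x -45 [([193, 155], [37, 35, 32]), ([215, 155], [34, 34, 37]), ([324, 155], [151, 156, 155]), ([346, 155], [25, 26, 27])]
x -35 [([194, 166], [80, 84, 85]), ([216, 166], [77, 83, 85]), ([324, 166], [88, 91, 94]), ([346, 166], [138, 144, 149])]
x -20 [([196, 182], [76, 80, 81]), ([217, 182], [81, 86, 87]), ([323, 182], [137, 142, 148]), ([345, 182], [132, 134, 142])]
200 blue 127 291 37
230 blue 128 292 37
330 blue 129 292 36
360 blue 128 291 44
0.6 [140. 188.]
0.7 [134. 209.]
0.8 [128. 233.]
0.9 [123. 260.]
1.0 [120. 289.]
```

```bash
python3 - <<'E'
from h import *
m=optics.camera_model("wrist"); im=cv2.imread("pics/w10.png")
th=np.radians(-11);R=np.array([[np.cos(th),-np.sin(th)],[np.sin(th),np.cos(th)]]);c=np.array([.5539,-.0325])
W=lambda x,y,z:proj(m,[*(c+R@[x/1e3,y/1e3]),z/1e3]).round()
hsv=cv2.cvtColor(im,cv2.COLOR_BGR2HSV); mk=cv2.inRange(hsv,(100,110,30),(130,255,255))
r=np.where(mk[:,200])[0]; print(r.tolist())
print([(i,im[i,205,::-1].tolist()) for i in range(180,340,6)])
print("back wall inner top/bottom",W(65,-60,35),W(65,-60,5), "tip",W(-8,20,118),"tool",sensors.get_obs()["tool_pos"])
E
```

```text
[127, 128, 129, 130, 131, 132, 133, 134, 135, 205, 206, 207, 208, 209, 210, 211, 212, 213, 214, 215, 216, 217, 218, 219, 220, 221, 222, 223, 224, 225, 226, 227, 228, 229, 289, 290, 291]
[(180, [78, 81, 85]), (186, [88, 91, 92]), (192, [81, 83, 86]), (198, [83, 85, 87]), (204, [65, 73, 81]), (210, [29, 53, 80]), (216, [37, 63, 99]), (222, [45, 66, 100]), (228, [42, 70, 115]), (234, [90, 92, 96]), (240, [87, 87, 91]), (246, [85, 90, 93]), (252, [86, 90, 91]), (258, [92, 94, 101]), (264, [89, 93, 94]), (270, [86, 90, 93]), (276, [83, 88, 89]), (282, [87, 87, 93]), (288, [72, 82, 103]), (294, [125, 126, 117]), (300, [18, 24, 21]), (306, [29, 27, 25]), (312, [34, 35, 34]), (318, [18, 30, 28]), (324, [28, 26, 29]), (330, [18, 18, 18]), (336, [14, 20, 12])]
back wall inner top/bottom [195. 278.] [202. 264.] tip [281. 239.] tool [ 0.55898545 -0.01322428  0.14324877]
```

The lid's blue edge is at rows 205–229 (about 0.75 rad), so it is following the finger. Continuing slowly.

Request:
send_rows(rows=[[-5,1,-3,0,0,0],[-5,1,-3,0,0,0],[-5,1,-4,0,0,0],[-3.2,0.6,-5,0,0,0],[-3.2,0.6,-5,0,0,0],[-3.2,0.6,-5,0,0,0],[-3.2,0.6,-5,0,0,0],[0,0,0,0,0,0]])

```text
time: 18.48
tool_pos: [0.529, -0.0074, 0.1105]
ee_rot: [-3.141, -0.003, 2.949]
wrist_force: [0.2, 0.2, 0.3]
width: 0.0003
finger_force: 0.0
```

Request:
send_rows(rows=[[-1.7,0.3,-4.5,0,0,0],[-1.7,0.3,-4.5,0,0,0],[-1.7,0.3,-4.5,0,0,0],[-1.7,0.3,-4.5,0,0,0],[-1.7,0.3,-4,0,0,0],[0,0,0,0,0,0],[0,0,0,0,0,0]])

```text
time: 19.07
tool_pos: [0.5216, -0.0062, 0.0896]
ee_rot: [-3.141, -0.001, 2.949]
wrist_force: [0.4, 0.4, -0.6]
width: 0.0009
finger_force: 0.0
```

Request:
send_rows(rows=[[-0.5,0,-2.5,0,0,0],[-0.5,0,-2.5,0,0,0],[0,0,-2.5,0,0,0],[0,0,-2.5,0,0,0],[0,0,-2.5,0,0,0],[0,0,-2.5,0,0,0],[0,0,0,0,0,0],[0,0,0,0,0,0]])

```text
time: 19.73
tool_pos: [0.5211, -0.0063, 0.0748]
ee_rot: [-3.142, -0.0, 2.949]
wrist_force: [0.4, -0.5, 0.5]
width: 0.0006
finger_force: 0.0
```

Request:
send_rows(rows=[[0,0,-1.5,0,0,0],[0,0,-1.5,0,0,0],[0,0,-1.5,0,0,0],[0,0,0,0,0,0],[0,0,0,0,0,0]])

```text
time: 20.15
tool_pos: [0.5211, -0.0062, 0.0705]
ee_rot: [3.141, -0.0, 2.949]
wrist_force: [-0.2, -0.3, -0.5]
width: 0.0003
finger_force: 0.0
```

Request:
send_rows(rows=[[0,0,-1,0,0,0],[0,0,-1,0,0,0],[0,0,-1,0,0,0],[0,0,0,0,0,0],[0,0,0,0,0,0]])

```text
time: 20.57
tool_pos: [0.5211, -0.0062, 0.0682]
ee_rot: [3.142, 0.0, 2.949]
wrist_force: [-2.1, 1.1, 4.6]
width: 0.001
finger_force: 2.3
```

Request:
send_rows(rows=[[0,0,-1,0,0,0],[0,0,-1,0,0,0],[0,0,0,0,0,0],[0,0,0,0,0,0]])

```text
time: 20.9
tool_pos: [0.5212, -0.0062, 0.0681]
ee_rot: [-3.142, 0.001, 2.949]
wrist_force: [-5.4, -0.1, 14.3]
width: 0.0005
finger_force: 6.4
```

Request:
send_rows(rows=[[0,0,3,0,0,0],[0,0,5,0,0,0],[0,0,25,0,0,0],[0,0,40,0,0,0],[-15,10,38,0,0,0],[-25,30,10,0,0,0],[-25,30,0,0,0,0],[-25,30,0,0,0,0]])

```text
time: 21.57
tool_pos: [0.4313, 0.0944, 0.1877]
ee_rot: [3.14, 0.003, 2.947]
wrist_force: [-0.3, 0.4, -0.1]
width: 0.0006
finger_force: 0.0
```

Request:
send_rows(rows=[[-20,35,0,0,0,0],[-20,35,0,0,0,0],[-20,35,0,0,0,0],[-20,35,0,0,0,0],[0,35,0,0,0,0],[0,35,0,0,0,0],[0,0,0,0,0,0],[0,0,0,0,0,0]])

```text
time: 22.23
tool_pos: [0.3507, 0.3048, 0.1856]
ee_rot: [-3.141, -0.001, 2.952]
wrist_force: [-0.6, -1.0, 0.1]
width: 0.0007
finger_force: 0.0
```

```bash
python3 - <<'E'
from h import *
m,im=shot("scene","s_end"); old=cv2.imread("pics/scene0.png")
th=np.radians(-11);R=np.array([[np.cos(th),-np.sin(th)],[np.sin(th),np.cos(th)]]);c=np.array([.5539,-.0325])
for nm,n in(("new",im),("old",old[:,:,::-1].copy())):
    hsv=cv2.cvtColor(n,cv2.COLOR_RGB2HSV); 
    for y in(-.05,0.06):
        print(nm,y,[(x,z,proj(m,[*(c+R@[x/1e3,y]),z/1e3]).round().astype(int).tolist(),n[tuple(proj(m,[*(c+R@[x/1e3,y]),z/1e3]).round().astype(int)[::-1])].tolist()) for x,z in((-71,20),(-73,41),(-60,43),(-10,43),(40,43),(85,100),(95,160))])
mt,it=shot("top","t_end")
b=[(n,onz(mt,*p,.043)[:2]) for n,p in()]
hs=cv2.cvtColor(it,cv2.COLOR_RGB2HSV); print("top case pixel colours",[it[tuple(proj(mt,[*(c+R@[x,y]),.043]).round().astype(int)[::-1])].tolist() for x in(-.05,0,.05) for y in(-.07,0,.07)],"behind",it[tuple(proj(mt,[*(c+R@[.095,.0]),.0]).round().astype(int)[::-1])])
print(sensors.get_obs()["tool_pos"],sensors.get_obs()["time"])
E
```

```text
new -0.05 [(-71, 20, [256, 238], [84, 88, 94]), (-73, 41, [255, 234], [43, 64, 101]), (-60, 43, [259, 232], [51, 74, 116]), (-10, 43, [274, 227], [94, 96, 101]), (40, 43, [289, 222], [93, 95, 98]), (85, 100, [302, 204], [138, 132, 125]), (95, 160, [306, 189], [172, 168, 165])]
new 0.06 [(-71, 20, [242, 214], [40, 42, 51]), (-73, 41, [241, 210], [46, 50, 63]), (-60, 43, [245, 208], [33, 43, 69]), (-10, 43, [259, 203], [95, 97, 101]), (40, 43, [273, 199], [92, 95, 100]), (85, 100, [286, 182], [134, 130, 123]), (95, 160, [289, 167], [157, 151, 146])]
old -0.05 [(-71, 20, [256, 238], [67, 75, 96]), (-73, 41, [255, 234], [43, 66, 108]), (-60, 43, [259, 232], [29, 31, 30]), (-10, 43, [274, 227], [91, 92, 95]), (40, 43, [289, 222], [90, 90, 96]), (85, 100, [302, 204], [72, 72, 76]), (95, 160, [306, 189], [62, 70, 83])]
old 0.06 [(-71, 20, [242, 214], [58, 67, 87]), (-73, 41, [241, 210], [66, 77, 109]), (-60, 43, [245, 208], [50, 54, 64]), (-10, 43, [259, 203], [49, 52, 63]), (40, 43, [273, 199], [63, 66, 71]), (85, 100, [286, 182], [76, 76, 78]), (95, 160, [289, 167], [66, 69, 78])]
top case pixel colours [[111, 108, 108], [113, 112, 111], [69, 69, 67], [108, 109, 112], [108, 111, 113], [114, 115, 119], [112, 112, 113], [110, 110, 111], [111, 112, 113]] behind [94 90 82]
[0.35125937 0.30313332 0.18589688] 22.3333
```

Lid is flat and uniform over the case, and the arm is clear. Handing in.

```bash
python3 -c "
from bench import ticket; print(ticket.close_job())"
```

```text
the job is handed in; nothing more can be done
None
```

The case is packed and handed in at about 22 s: the spanner lies along the front wall centred on its strip, the dark block is flat in the middle of the cork patch, and the lid was closed slowly until it seated on the rim; the hand-in gave no verdict.

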